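# Reset the tripped welding set

## Robot

A 7-joint arm with a two-finger parallel gripper is mounted at the origin on the work surface. World frame = base frame: x ahead of the robot, y to its left, z up, the work surface at z = 0. Lengths are in mm, angles in rad, forces in N, time in s.
With the tool pointing down it reaches from about 425 to 875 mm from the base axis. Payload 8.4 kg.
Tool frame: the origin (TCP) lies on the centre line of the jaws, within the pads' length; the fingertips stand 25 mm ahead of it and the grasp point (between the pads) lies 6 mm ahead of it; z points along the fingers, y is the direction in which the jaws open and shut (so a half turn about z gives the same grasp; the last joint's range is limited). The gripper opens to 87 mm and grips with 3 to 60 N. Pads are 19 mm wide; open, the fingers measure 117 mm over their backs; the gripper's body (75 mm by 190 mm) begins 51 mm behind the grasp point.
Start: joints at [-1.32, 0.333, 0.04, 1.465, -0.013, 1.343, -0.059], TCP at [222.762, 610.608, 247.546] pointing down, gripper open.
Joint ranges: [-2.58, 2.58], [-0.38, 2.09], [-1.3, 1.39], [0.25, 2.4], [-1.5, 4.64], [0.08, 2.09], [-2.65, 2.65]. Speed limits (rad/s): [2.22, 2.22, 2.79, 2.79, 3.14, 3.14, 3.14].

## Interface

Orientations are given as a unit quaternion [w, x, y, z].
In Python, from bench import ctrl, sensors, viewer, order gives the robot as it stands. The module is installed in compiled form; this text tells all that it offers. Calls block until the motion is done:
- ctrl.goto(position, orientation): joint-space move of the TCP to a pose.
- ctrl.move_straight(position, ori=None, speed=150, stop_force=None): straight line of the TCP; ori=None keeps the orientation; speed is the mean speed in mm/s. With stop_force (N) it stops when the force on the tool has changed by that much, and returns True; else False.
- ctrl.move_joints(angles): joint-space move.
- ctrl.move_gripper(opening, grasp_force=None): finger opening in mm; grasp_force is the grip in N (None keeps the last); returns when the fingers have stopped.
- ctrl.pause(seconds).
- ctrl.inverse_kinematics(position, orientation): joint angles nearest the present ones, or None.
- sensors.get_state(): the state.
- viewer.get_image(name): name is "side" or "top" or "wrist"; returns a dict with "pixels" (480x640x3 uint8, red, green, blue), "depth" (480x640 float32, mm along the optical axis (not along the pixel's ray), 0 where there is no reading), "mtx" (3x3 intrinsics, pixels), "R" (3x3) and "t" (3): a world point X has camera coordinates R X + t; the wrist camera has in their place "hand_eye" (4x4, takes a point from camera to tool coordinates, whose origin is the TCP and whose axes are the flange's). Camera axes: x right, y down, z forward; pixel columns grow to the right and rows downward; lengths in mm; the calibration is good to about 2 mm. A picture is of the moment at which its call begins: read the wrist's pose just before it.
A pose or a line that the arm cannot do raises ctrl.PlanningError and nothing moves.
- order.hand_in(): hands the job in, once; it reports no verdict.
The state is a dict: "clock": time; "qpos": joint angles; "joint_vel": joint speeds; "joint_efforts": joint torques, N m; "eef_pos": TCP position; "eef_rot": TCP orientation; "contact_force": force on the tool from outside, world axes, zero at the start; "torque": the same for the moment, N m; "finger_gap": finger opening in mm.
Only numpy, scipy, OpenCV 4.12 (cv2) and the standard library are available. Lean on these libraries where they do the work, as an engineer would, in place of code of your own. Each camera call takes 0.05 s, during which the arm holds its last target. There are 200 camera calls.

## Task

The welding set has tripped and a flat steel offcut has been left lying across the round reset well of the larger control box. With closed fingertips, push the offcut aside until it is fully clear of the round well, sliding it flat on top of the box without picking it up or letting it drop, then reach into the well, press the sunken reset key all the way down, keep it down for a full second, let it come back up and withdraw. Leave the key in the square well and everything else on the bench and the boxes alone.

Things in the scene. Friction and masses are not known exactly. Their poses are not given: they have to be found in the camera images.
- reset_box: grey painted steel control box fixed to the bench, the larger of the two: 160 mm (its x) by 200 mm (its y), flat top 75 mm above the bench, with one ROUND well in the middle of its top. Origin: centre of its underside; its z is up.
- reset_box_well (a point): centre of the mouth of the round well, level with the top of the reset box. The well is 54 mm in diameter and 36 mm deep, straight-walled; the reset key stands in the middle of its floor.
- reset_box_key_top (a point): centre of the top face of the sunken reset key: a black round push button 28 mm in diameter, its top 25 mm below the mouth of the well when not pressed; moves straight down with the key.
- reset_box_key (a joint): travel of the reset key: 0 released, 0.006 m fully down; sprung, about 1.7 N to start and 5 N at the bottom, returns by itself.
- bar: loose flat steel offcut, 120 mm (its x) by 40 mm (its y) by 10 mm thick, 0.25 to 0.5 kg, lying flat on the top of the reset box, across the round well with its ends resting on the top either side. Origin: centre of its underside; z up. It slides on the top when pushed; pushed broadside it bridges the well all the way and does not drop in.
- purge_box: grey painted steel box fixed to the bench, 130 mm square, top 75 mm above the bench, with one SQUARE well (54 by 54 mm, 36 mm deep) in the middle of its top. Origin: centre of its underside. Not to be operated.
- purge_box_key (a joint): travel of the gas purge key at the bottom of the square well: 0 released, 0.006 m fully down. Not to be pressed.
- socket: loose steel drive socket standing on the top of the reset box near its far left corner: 22 mm diameter, 30 mm tall; origin at its underside centre. Bystander.
- screwdriver: loose screwdriver, about 200 mm long, lying on the bench between the two boxes. Bystander.
- wire_brush: loose brush with a wooden handle lying on the bench, right side. Bystander.
- hammer: loose hammer lying on the bench, left side. Bystander.
- spray_can: loose upright can, 58 mm diameter, 150 mm tall, beyond the boxes; origin at its underside centre. Bystander.
- tube_offcut: loose upright steel tube offcut, 60 mm diameter, 60 mm tall, beyond the boxes. Bystander.
- square: loose L-shaped steel welding square, legs 90 mm, 16 mm thick, lying flat beyond the boxes. Bystander.
Mind the look-alikes: they are no part of the job. Of the things shaped like the bar, the steel one is meant.

How it is judged (in metres and radians):
On the way, in this order (a step that is already met when the one before it is completed fails the run):
1. the offcut is pushed clear of the round well and lies flat on top of the box ((y of reset_box_well in the frame of bar above 0.044 m or y of reset_box_well in the frame of bar below -0.044 m or x of reset_box_well in the frame of bar above 0.084 m or x of reset_box_well in the frame of bar below -0.084 m) and height (world z) of bar between 0.069 and 0.081 m and angle between bar's own z axis and vertical below 0.1 rad), for 0.2 s.
2. the reset key is pressed fully down by the fingertips and kept down, the offcut still clear (value of joint reset_box_key above 0.005 m and contact force between the fingers and reset_box_key above 0.5 N and (y of reset_box_well in the frame of bar above 0.044 m or y of reset_box_well in the frame of bar below -0.044 m or x of reset_box_well in the frame of bar above 0.084 m or x of reset_box_well in the frame of bar below -0.084 m)), for 0.8 s.
At the end, for the whole second after the job is handed in: Offcut still and flat on the reset box top (within 6 mm of it), clear of the round well (3 mm overlap allowed); reset key was held over 5 of its 6 mm for 0.8 s and is up again (within 1 mm); purge key up; no bystander moved over 20 mm or knocked over (all of step 1 and linear speed of bar below 0.02 m/s and value of joint each of reset_box_key, purge_box_key below 0.001 m and not (distance of any of socket, screwdriver, wire_brush, hammer, spray_can, tube_offcut, square from where it was at the start of the episode above 0.02 m or angle between any of socket, spray_can, tube_offcut's own z axis and vertical above 0.5 rad)); the robot touches nothing.
It fails at once if the offcut is lifted or tipped up (height (world z) of bar above 0.083 m or angle between bar's own z axis and vertical above 0.2 rad).
It fails at once if the offcut drops into the well or off the box (height (world z) of bar below 0.065 m).
It fails at once if the reset key is pressed before the offcut is clear of the well (value of joint reset_box_key above 0.003 m and not (y of reset_box_well in the frame of bar above 0.044 m or y of reset_box_well in the frame of bar below -0.044 m or x of reset_box_well in the frame of bar above 0.084 m or x of reset_box_well in the frame of bar below -0.084 m)).
It fails at once if the purge key is pressed (value of joint purge_box_key above 0.002 m).
It fails at once if a bystander is moved more than 20 mm or knocked over (distance of any of socket, screwdriver, wire_brush, hammer, spray_can, tube_offcut, square from where it was at the start of the episode above 0.02 m or angle between any of socket, spray_can, tube_offcut's own z axis and vertical above 0.5 rad).
It also fails if it takes over 48 s, if anything falls off the work surface, if the arm or the gripper's body presses on something with over 40 N, if the wrist force passes 120 N, or if a joint passes its speed limit or range.

## Working session

There is one attempt and no reset: what is moved stays moved. The work goes in short steps, each a Python script; the robot and the scene stay as the last script left them, time stands still between calls to the robot, and variables do not carry over. Pictures are saved under pics/ and viewed, about 8 in all and at most 12, crops included, and the job is handed in when it is done.

```bash
mkdir -p pics
cat > h.py <<'E'
import numpy as np, cv2
from bench import ctrl, sensors, viewer, order
def snap(name,fn):
    im=viewer.get_image(name); cv2.imwrite('pics/'+fn+'.png',im['pixels'][:,:,::-1]); np.savez('pics/'+fn+'.npz',**im); return im
def w(im,u,v,z=None):
    K,R,t=im['mtx'],im['R'],im['t']; r=np.linalg.inv(K)@[u,v,1]
    if z is None: d=float(im['depth'][int(v),int(u)]); return R.T@(r*d-t)
    c=-R.T@t; D=R.T@r; return c+D*(z-c[2])/D[2]
E
python3 - <<'E'
from h import *
a=snap('top','top0'); b=snap('side','side0')
s=sensors.get_state(); print(s['clock'],s['eef_pos'],s['eef_rot'],a['R'],a['t'])
E
```

```text
0.1 [222.64372222 610.26387774 246.75218846] [-7.89007703e-05  1.74007660e-01  9.84744021e-01 -7.35660918e-04] [[-0.02736966 -0.99959355  0.00797696]
 [-0.98478833  0.02559278 -0.17186319]
 [ 0.17158918 -0.01255946 -0.98508853]] [   3.59188778  592.6522458  1342.17747422]
```

View pics/top0.png

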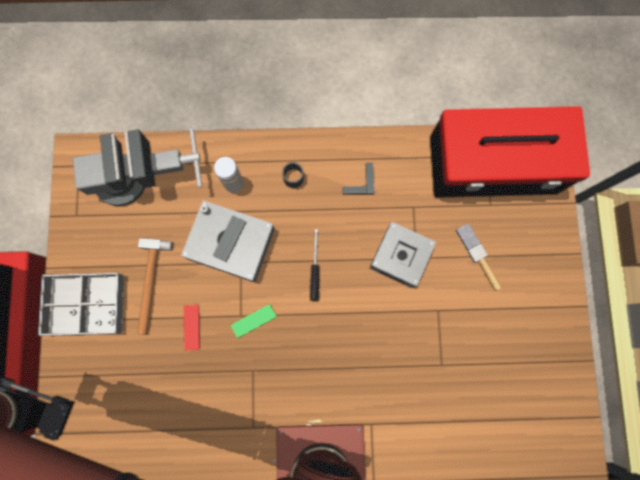

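View pics/side0.png

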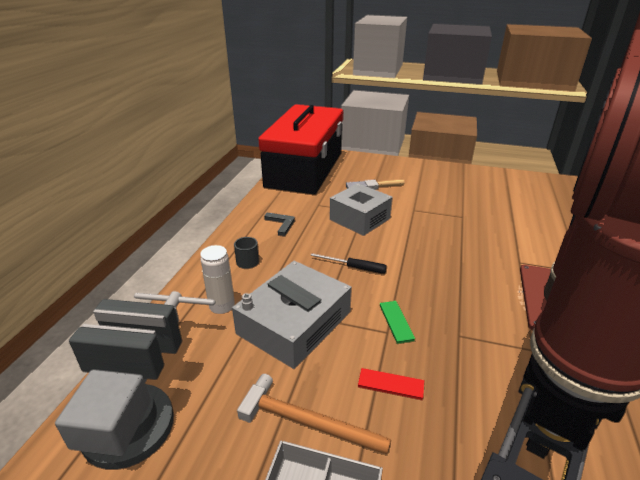

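The top view shows three bar-like things. A red bar at (191,327) and a green bar at (253,321) both lie on the bench, and a grey steel one at (229,238) lies across the well of the larger box. The grey one is meant. The socket is at (205,209) on the box, and the screwdriver is at (316,265). I'll confirm from close up with the wrist camera.

Run:
```python
from h import *
a=dict(np.load('pics/top0.npz'))
for n,p,z in [('bar',(229,238),85),('sock',(205,209),105),('c1',(214,201),75),('c2',(274,228),75),('c3',(256,280),75),('c4',(183,252),75),('can',(226,165),150)]: print(n,w(a,*p,z),w(a,*p))
c=w(a,229,238,85)
ctrl.move_gripper(0)
# hand camera: learn hand_eye
im=snap('wrist','w0'); H=im['hand_eye']; print(H, im['mtx'])
q=sensors.get_state()['eef_rot']
# stand so that the camera looks at c
from scipy.spatial.transform import Rotation as Ro
Rt=Ro.from_quat([0,1,0,0][0:0] or [q[1],q[2],q[3],q[0]]).as_matrix()
off=Rt@H[:3,3]; ax=Rt@H[:3,2]; print(off,ax)
tz=330; 
camz=tz+off[2]; k=(75-camz)/ax[2]
tgt=np.array([c[0],c[1],0])-off-ax*k; tgt[2]=tz; print(tgt)
ctrl.goto(tgt,q)
s=sensors.get_state(); im=snap('wrist','w1'); np.savez('pics/w1s.npz',p=s['eef_pos'],q=s['eef_rot']); print(s['clock'],s['eef_pos'],s['eef_rot'])
```

```text
bar [610.51979102 225.30133964  85.        ] [610.19620352 225.02440599  86.68534169]
sock [685.90126946 285.1998251  105.        ] [686.2852674  285.52312946 103.47658171]
c1 [715.02509103 267.58480859  75.        ] [ 7.35303601e+02  2.82295147e+02 -6.52780943e-01]
c2 [636.54746788 106.88620055  75.        ] [651.84207636 112.37523532   2.12411933]
c3 [498.31748008 155.84942903  75.        ] [507.00301783 164.87572773  -5.86883283]
c4 [577.84709232 348.47549666  75.        ] [576.94755469 347.09984197  80.40724941]
can [789.84385704 222.84229081 150.        ] [789.28652788 222.56444786 151.6269772 ]
[[-4.85607107e-04 -9.55082377e-01 -2.96340036e-01  8.22291282e+01]
 [ 9.99999873e-01 -4.23672861e-04 -2.73215066e-04  4.13269277e-01]
 [ 1.35391664e-04 -2.96340131e-01  9.55082462e-01 -1.36967417e+02]
 [ 0.00000000e+00  0.00000000e+00  0.00000000e+00  1.00000000e+00]] [[373.44212614   0.         321.76157155]
 [  0.         373.44212614 237.92642588]
 [  0.           0.           1.        ]]
[-77.10369798  28.57049188 136.96941421] [ 0.27827382 -0.10182046 -0.95508967]
[573.41973353 238.51802883 330.        ]
3.55 [572.739873   240.10481465 329.63176326] [-3.83027542e-04  1.72904910e-01  9.84938447e-01  4.47305613e-05]
```

View pics/w1.png

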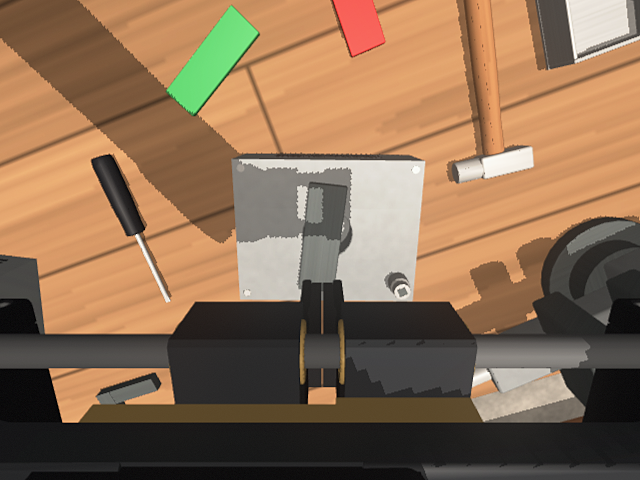

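The wrist view shows the steel bar at about (325,235) on the larger box, with the round well peeking out to its right at (347,237) and the socket at (400,288). The gripper hides the far end of the bar, so I'll shift the hand outward.

```bash
cat >> h.py <<'E'
from scipy.spatial.transform import Rotation as Ro
def wrist(fn):
    s=sensors.get_state(); im=viewer.get_image('wrist'); q=s['eef_rot']
    T=np.eye(4); T[:3,:3]=Ro.from_quat([q[1],q[2],q[3],q[0]]).as_matrix(); T[:3,3]=s['eef_pos']
    C=np.linalg.inv(T@im['hand_eye']); im['R']=C[:3,:3]; im['t']=C[:3,3]
    cv2.imwrite('pics/'+fn+'.png',im['pixels'][:,:,::-1]); np.savez('pics/'+fn+'.npz',**im); return im
E
python3 - <<'E'
from h import *
s=sensors.get_state()
ctrl.move_straight(s['eef_pos']+[75,-25,-30],speed=200)
im=wrist('w2')
p=im['pixels'][20:320,120:520][:,:,::-1]; cv2.imwrite('pics/w2c.png',cv2.resize(p,None,fx=2,fy=2,interpolation=cv2.INTER_CUBIC))
print(sensors.get_state()['clock'],sensors.get_state()['eef_pos'])
E
```

```text
4.2167 [647.13100376 216.09778697 300.04736795]
```

View pics/w2c.png

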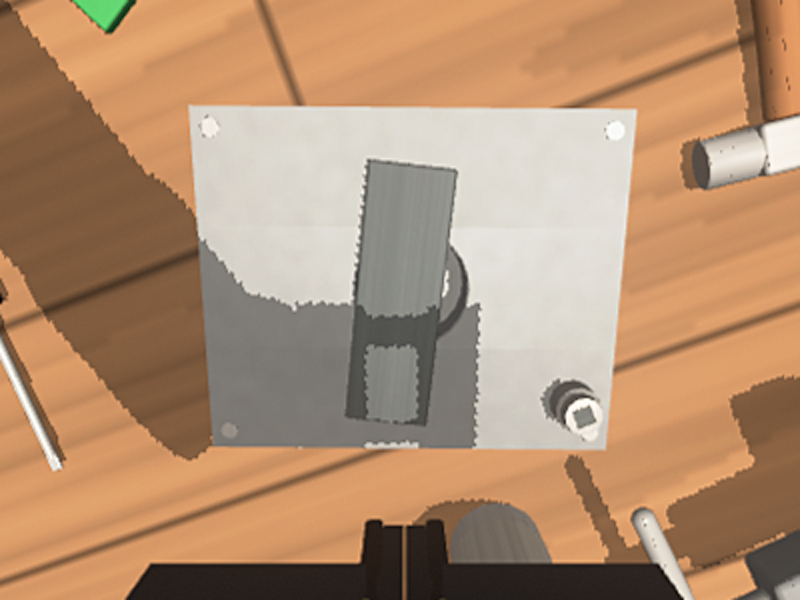

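The crop is clear. The box top corners are at (190,106), (636,109), (605,449) and (213,447), and the steel bar's corners are at (368,159), (457,170), (425,425) and (346,416). The well is half exposed at the bar's right edge, around (455,290), and the socket is at (582,412). This confirms the steel bar on the box is the right one. I'll push it away from the socket, toward image left.

Run:
```python
from h import *
im=dict(np.load('pics/w2.npz'))
f=lambda u,v,z:w(im,120+u/2-.25,20+v/2-.25,z)
B=np.array([f(*p,75) for p in [(190,106),(636,109),(605,449),(213,447)]])
A=np.array([f(*p,85) for p in [(368,159),(457,170),(425,425),(346,416)]])
S=f(582,417,105)
d=lambda P:[round(np.linalg.norm(P[i]-P[(i+1)%4]),1) for i in range(4)]
print(B.round(1),d(B),B.mean(0)); print(A.round(1),d(A),A.mean(0)); print('sock',S)
print('well rim right',f(467,290,75))
print('depth bar',w(im,120+200,20+120),'box',w(im,120+125,20+80), 'w', w(im,120+280,20+100))
well=B.mean(0); bx=(A[2]+A[3]-A[0]-A[1]); bx/=np.linalg.norm(bx); by=np.array([-bx[1],bx[0],0]); bc=A.mean(0)
print('bx',bx,'by',by,'well in bar',(well-bc)@bx,(well-bc)@by)
```

```text
[[497.9 169.   75. ]
 [567.2 355.3  75. ]
 [716.7 299.5  75. ]
 [647.3 112.5  75. ]] [np.float64(198.8), np.float64(159.6), np.float64(199.5), np.float64(159.8)] [607.30523471 234.05720801  75.        ]
[[546.5 235.8  85. ]
 [564.3 271.3  85. ]
 [670.5 218.4  85. ]
 [652.9 183.7  85. ]] [np.float64(39.7), np.float64(118.6), np.float64(38.9), np.float64(118.5)] [608.55962542 227.30239341  85.        ]
sock [685.96274733 289.13422835 105.        ]
well rim right [616.9208681  259.04798391  75.        ]
depth bar [584.16027706 237.28699842  84.7375406 ] box [528.0432953  185.08554108  74.55490025] w [592.972291   312.26867224  76.72163579]
bx [ 0.89676011 -0.44251702  0.        ] by [0.44251702 0.89676011 0.        ] well in bar -4.114007952404824 5.502359023475662
```

```bash
cat >> h.py <<'E'
bx=np.array([0.89676011,-0.44251702,0]); by=np.array([0.44251702,0.89676011,0]); bc=np.array([608.56,227.30,0]); well=np.array([607.3,234.06,75])
def ori(s):
    y=s*bx; z=np.array([0,0,-1.]); x=np.cross(y,z); q=Ro.from_matrix(np.c_[x,y,z]).as_quat(); return q[[3,0,1,2]],x
def P(a,z): p=bc+by*a; p[2]=z; return p
E
python3 - <<'E'
from h import *
print(sensors.get_state()['qpos'])
for s in (1,-1):
    q,x=ori(s); print(s,x,[None if (j:=ctrl.inverse_kinematics(P(a,z),q)) is None else np.round(j,2) for a,z in [(45,180),(45,104),(-20,104)]])
E
```

```text
[-0.65607892  0.3950147   0.38150488  1.30869902 -0.14526439  1.46474294
  0.9360373 ]
1 [0.44251702 0.89676011 0.        ] [array([-0.91,  0.5 ,  0.62,  1.48, -0.3 ,  1.26, -0.71]), array([-0.9 ,  0.56,  0.6 ,  1.56, -0.34,  1.13, -0.68]), array([-0.88,  0.47,  0.61,  1.69, -0.3 ,  1.08, -0.63])]
-1 [-0.44251702 -0.89676011 -0.        ] [array([-0.55,  0.44,  0.11,  1.46, -0.05,  1.24,  2.25]), array([-0.54,  0.5 ,  0.1 ,  1.54, -0.06,  1.11,  2.25]), array([-0.51,  0.41,  0.13,  1.67, -0.06,  1.06,  2.32])]
```

Run:
```python
from h import *
q,_=ori(1)
ctrl.goto(P(46,180),q); 
ctrl.move_straight(P(46,104),speed=80,stop_force=8)
s=sensors.get_state(); print('down',s['eef_pos'],s['contact_force'],s['finger_gap'])
print(ctrl.move_straight(P(46-16,104),speed=40,stop_force=30)); s=sensors.get_state(); print(s['eef_pos'],s['contact_force'])
for a in (15,0,-14):
    print(ctrl.move_straight(P(a,104),speed=40,stop_force=40)); s=sensors.get_state(); print(s['clock'],s['eef_pos'],s['contact_force'])
im=wrist('w3'); cv2.imwrite('pics/w3v.png',im['pixels'][:,:,::-1])
```

```text
down [629.3104727  268.66445602 104.63432849] [-0.47722603  0.78106792  0.19715072] 0.459395107562898
False
[621.77312045 254.07229227 104.13618098] [-0.50551206 -0.19008082  0.2372311 ]
False
7.85 [615.09068588 240.33672381 104.02778094] [-0.66258464  0.4151243   0.45561467]
False
8.375 [608.49831966 226.90220395 104.08427288] [-0.55313041 -0.71176476 -0.6339245 ]
False
8.875 [602.27206387 214.31703736 104.04038677] [0.56807636 0.10652771 0.44756003]
```

View pics/w3v.png

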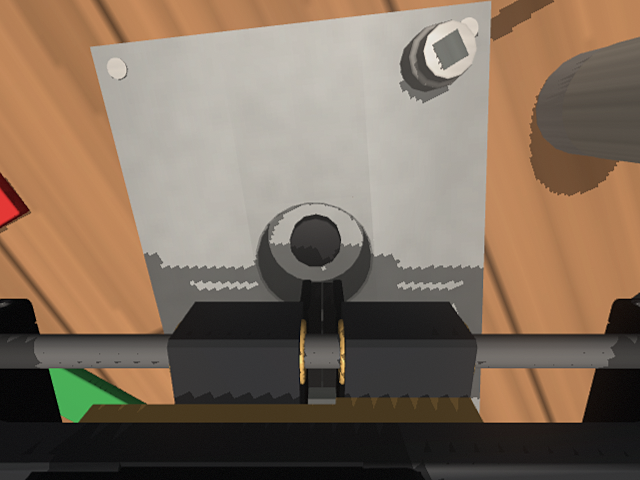

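The wrist view shows the well open, with its mouth spanning columns 257 to 371 and the key at (316,241). The bar is hidden behind the fingers. I'll back off, rise and check.

Run:
```python
from h import *
q,_=ori(1)
ctrl.move_straight(P(-8,104),speed=60); ctrl.move_straight(P(-8,190),speed=150)
ctrl.move_straight(P(-110,270),speed=250)
im=wrist('w4'); 
p=im['pixels'][20:320,120:520][:,:,::-1]; cv2.imwrite('pics/w4c.png',cv2.resize(p,None,fx=2,fy=2,interpolation=cv2.INTER_CUBIC))
print(sensors.get_state()['clock'],sensors.get_state()['eef_pos'])
```

```text
10.6167 [559.40152515 130.51756842 268.383783  ]
```

View pics/w4c.png

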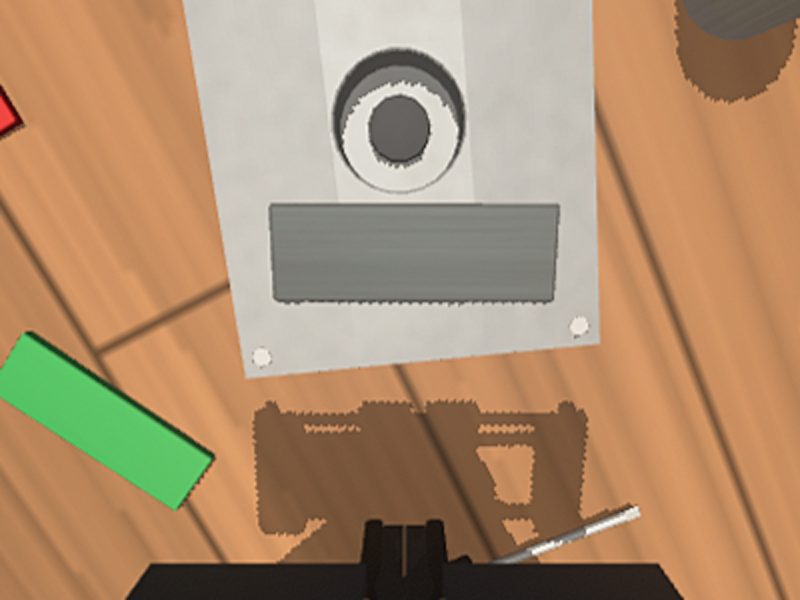

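The bar now lies flat below the well, with corners at (269,204), (560,204), (555,301) and (274,301). The well mouth spans columns 333 to 466 and rows 47 to 193.

Run:
```python
from h import *
im=dict(np.load('pics/w4.npz'))
f=lambda u,v,z:w(im,120+u/2-.25,20+v/2-.25,z)
A=np.array([f(*p,85) for p in [(269,204),(560,204),(555,301),(274,301)]])
M=np.array([f(*p,75) for p in [(333,120),(466,120),(400,47),(400,193)]]); W=(M[2]+M[3])/2
print('mouth',M.round(1),np.linalg.norm(M[0]-M[1]),np.linalg.norm(M[2]-M[3]),(M[0]+M[1])/2,W)
K=np.array([f(*p,50) for p in [(369,129),(430,129),(400,95),(400,163)]]); print('key',K.mean(0),np.ptp(K,axis=0))
ux=A[1]-A[0]; ux/=np.linalg.norm(ux); uy=np.array([-ux[1],ux[0],0]); c=A.mean(0)
for n in (W,well): print('well in bar',(n-c)@ux,(n-c)@uy,'bar',c,ux)
print([w(im,120+x/2,20+y/2)[2] for x,y in [(300,220),(540,220),(300,285),(540,285)]])
```

```text
mouth [[583.5 246.6  75. ]
 [632.4 222.5  75. ]
 [620.1 258.6  75. ]
 [595.6 208.9  75. ]] 54.5105743012493 55.40608694733156 [607.98820449 234.5327714   75.        ] [607.84608957 233.77099446  75.        ]
key [607.32969528 233.40020362  50.        ] [24.20232937 25.03286567  0.        ]
well in bar -6.026830348054689 51.841809194102524 bar [590.35214808 184.5992762   85.        ] [ 0.89714069 -0.44174493  0.        ]
well in bar -6.644416251145621 51.85985553112 bar [590.35214808 184.5992762   85.        ] [ 0.89714069 -0.44174493  0.        ]
[np.float64(85.64913547814638), np.float64(85.24514638030425), np.float64(85.68844961864524), np.float64(83.95004165392201)]
```

The bar is clear: the well sits at 51.8 mm in the bar frame, against the 44 mm needed, and the bar is flat. The key is at about (607.6, 233.7), so I'll press it next.

Run:
```python
from h import *
q,_=ori(1); p=lambda z:np.array([607.6,233.7,z])
pr=lambda n:(lambda s:print(n,round(s['clock'],2),s['eef_pos'].round(2),s['contact_force'].round(2)))(sensors.get_state())
ctrl.goto(p(190),q); ctrl.pause(.3); pr('above')
ctrl.move_straight(p(108),speed=100); 
e=p(0)-sensors.get_state()['eef_pos']; e[2]=0; print('err',e)
print(ctrl.move_straight(p(80),speed=40,stop_force=8)); pr('in')
print(ctrl.move_straight(p(60),speed=20,stop_force=14)); pr('pressed')
for _ in range(4): ctrl.pause(.35); pr('hold')
```

```text
above 11.53 [607.92 233.03 190.97] [-0.29  0.08 -0.1 ]
err [-0.50539357 -0.0523503   0.        ]
False
in 13.35 [607.77 233.68  80.17] [ 0.09 -0.07 -0.  ]
True
pressed 13.98 [607.85 233.8   69.55] [-2.   -1.09  8.33]
hold 14.33 [607.81 233.8   69.5 ] [-2.23 -0.87  9.42]
hold 14.68 [607.8  233.83  69.48] [-2.49 -1.51  8.78]
hold 15.03 [607.84 233.82  69.51] [-1.38 -0.93  8.91]
hold 15.38 [607.84 233.82  69.5 ] [-2.63 -0.39  9.38]
```

The force stays around 9 N, above the spring's 5 N, so the key should be on its stop. I'll press a little harder and hold to be sure, then release.

Run:
```python
from h import *
q,_=ori(1); p=lambda z:np.array([607.6,233.7,z])
pr=lambda n:(lambda s:print(n,round(s['clock'],2),s['eef_pos'].round(2),s['contact_force'].round(2)))(sensors.get_state())
print(ctrl.move_straight(p(65),speed=15,stop_force=14)); pr('pressed')
for _ in range(3): ctrl.pause(.45); pr('hold')
ctrl.move_straight(p(110),speed=50); ctrl.move_straight(p(190),speed=150)
ctrl.move_straight(P(-110,270),speed=250); ctrl.pause(.3); pr('out')
im=wrist('w5'); 
c=im['pixels'][20:320,120:520][:,:,::-1]; cv2.imwrite('pics/w5c.png',cv2.resize(c,None,fx=2,fy=2,interpolation=cv2.INTER_CUBIC))
o=dict(np.load('pics/w4.npz')); f=lambda i:[w(i,120+x/2,20+y/2)[2].round(1) for x,y in [(395,125),(410,125),(400,140),(300,250),(540,250)]]
print('key,bar z before',f(o),'now',f(im))
```

```text
True
pressed 15.59 [607.82 233.79  69.52] [-2.35 -0.04  8.03]
hold 16.04 [607.84 233.79  69.51] [-2.92 -1.27  9.03]
hold 16.49 [607.84 233.81  69.5 ] [-3.08 -0.57  9.23]
hold 16.94 [607.85 233.83  69.51] [-3.18 -0.05  9.56]
out 19.61 [559.78 129.45 269.09] [ 0.12  0.52 -0.38]
key,bar z before [np.float64(49.3), np.float64(48.6), np.float64(50.1), np.float64(83.5), np.float64(84.3)] now [np.float64(49.7), np.float64(49.9), np.float64(48.6), np.float64(85.4), np.float64(85.4)]
```

View pics/w5c.png

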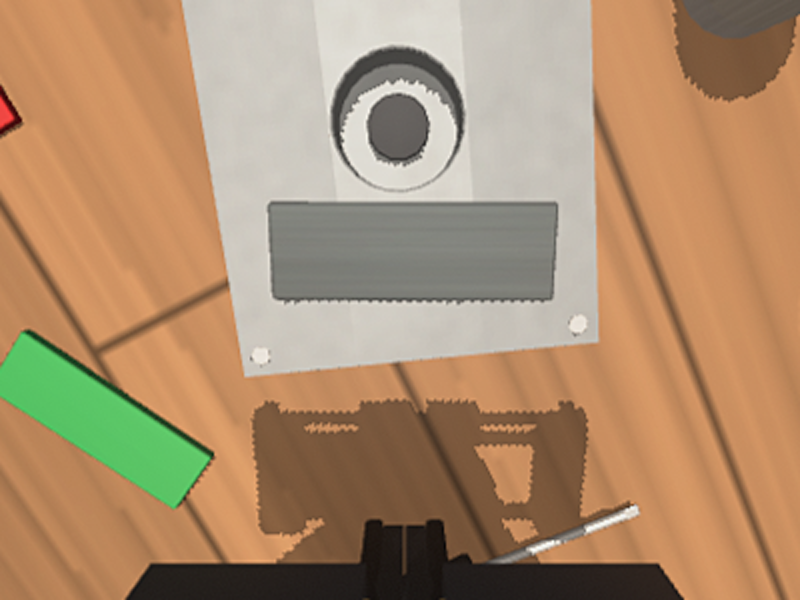

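The key is back up, with its top at about z 49.5 as before the press. The bar is unchanged and clear, and the hand is touching nothing, so I'll hand in.

```bash
python3 -c "
from h import *
order.hand_in(); print(sensors.get_state()['clock'])"
```

```text
the job is handed in; nothing more can be done
the job is handed in; nothing more can be done
```

The offcut is clear of the round well, the reset key has been pressed and has come back up, and the job is handed in. The last clock reading was about 19.6 s of the 48 s allowed; no verdict is reported.

- **Offcut:** I pushed the steel offcut broadside with closed fingertips, sliding it flat away from the socket. The well centre measured 51.8 mm from the bar's centre line, against the 44 mm needed. The bar's top read about 85 mm above the bench, so it lies flat on the box.
- **Reset key:** I pressed it to a stiff stop and held it for about 3 s in all. The steady force was about 9 N, above the spring's 5 N. A second, harder push moved it no further. After I withdrew, its top was back at about 49.5 mm, as before the press.
- **Press depth:** The fingertip reading put the travel at about 5.5 mm rather than 6 mm, within calibration error. I judged "fully down" from the force and the stiff stop.
- **Everything else:** I never went near the square well. I felt no contact force except on the key, and the push itself stayed under about 1 N. The last picture did not show the socket; I last saw it standing right after the push. I did not take a last full-bench picture to check the other loose items.

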